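# Clamp the cork block in the carving jig

### The arm

A 6-joint arm with a two-finger parallel gripper is mounted at the origin on a cart in front of the work surface, level with it; the furniture and walls round the work are solid. World frame = base frame: x ahead of the robot, y to its left, z up, the work surface at z = 0. Lengths are in m, angles in rad, forces in N, time in s.
With the tool pointing down it reaches from about 0.35 to 0.775 m from the base axis. Payload 7.3 kg.
Tool frame: the origin (TCP) lies between the finger pads, 19 mm behind the fingertips; this is the grasp point; z points along the fingers, y is the line along which they close (so a half turn about z gives the same grasp; the last joint's range is limited). The gripper opens to 92 mm and grips with 3 to 60 N. Pads are 19 mm wide; open, the fingers measure 130 mm over their backs; the gripper's body (75 mm by 190 mm) begins 47 mm behind the grasp point.
Start: joints at [-1.286, 0.342, 1.524, -0, 1.275, -0.146], TCP at [0.219, -0.477, 0.246] pointing down, gripper open.
Joint ranges: [-2.53, 2.53], [-0.77, 2.02], [0.04, 2.7], [-1, 4.14], [0.28, 2.66], [-3.11, 3.11]. Speed limits (rad/s): [2.57, 2.57, 3.14, 3.14, 3.14, 3.14].

### API

Orientations are given as [roll, pitch, yaw] about the fixed x, y, z axes, in that order (R = Rz(yaw) Ry(pitch) Rx(roll)).
In Python, from cell import telemetry, eyes, job gives the robot as it stands.
- The arm moves only by the tool apply_moves, never from a script. Its arguments are lists of equal length, an entry for each row: "delta_pos": the shift along the world's x, y, z each as a share of 0.4 m, from -1 to 1, a list of three; "dr": the turn, a rotation vector about the world's x, y, z each as a share of 0.5 rad, from -1 to 1, a list of three; "jaw": the opening, from 0 (shut) to 1 (fully open). A call has 1 to 8 rows; each row is the pose to reach, as a shift and turn from the pose commanded when the call began; what a row does not reach only later rows make up. A row lasts 1/12 s, in which the tool goes at most 41.7 mm and 7.16 degrees, less where a joint would pass 70% of its speed; a pose out of reach is approached as far as the arm can. A call with a number of a shift or a turn outside -1 to 1 is refused whole. A call with a gripper value outside its range is refused whole. The fingers move at their own pace and stop on an object; "force" is the grip in N (left out, the last holds). Time passes only in rows, so rows that repeat a pose let the fingers close. It gives the time, the measured TCP pose, the force, the opening and the grip force at its end, in the units of the state.
- telemetry.observe(): the state, without advancing time (a new reading comes with each control period).
- eyes.read_camera(name): name is "side" or "top" or "wrist"; returns the picture (400x640x3 uint8, red, green, blue); there is no depth.
- eyes.camera_model(name): a dict with "vertical_fov" (degrees; the focal length in pixels is half the picture's height over the tangent of half this angle, whatever the lens; pixels are square), "cx", "cy" (the principal point, pixels), "rvec" (rotation vector, rad) and "tvec" (3), from world to camera coordinates, as OpenCV has them; the wrist camera has in their place "hand_eye" (4x4, takes a point from camera to tool coordinates, whose origin is the TCP and whose axes are the flange's). Camera axes: x right, y down, z forward; pixel columns grow to the right and rows downward; lengths in m; the calibration is good to about 2 mm. A picture is of the moment at which its call begins: read the wrist's pose just before it. camera_model takes no time and is no camera call.
- job.hand_in(): hands the job in; it is judged then, once.
The state is a dict: "time": time; "qpos": joint angles; "qvel": joint speeds; "joint_efforts": joint torques, N m; "tool_pos": TCP position; "tool_rot": TCP orientation; "contact_force": force on the tool from outside, world axes, zero at the start; "torque": the same for the moment, N m; "opening": finger opening in m; "grip_force": force on a finger pad.
Only numpy, scipy, OpenCV 4.12 (cv2) and the standard library are available. Lean on these libraries where they do the work, as an engineer would, in place of code of your own. Each camera call takes 0.05 s, during which the arm holds its last target. There are 200 camera calls.

### The job

A cork printing block lies loose in the carving jig; make it fast for carving. Unscrew the bar knob (counter-clockwise) until the sliding stop runs free, push the stop along by its knob until its sprung plate holds the block squarely against the fence, pressed well in but not right down, and keep up that push while you screw the knob tight (clockwise), so that the plate is still pressed in when you let go. Do not crush the cork, and leave the pot, ink bottle and tape roll beside the jig where they are.

Things in the scene. Friction and masses are not known exactly. Their poses are not given: they have to be found in the camera images.
- jig: fixed board 330x150x18 mm with two side rails (108 mm apart inside, tops 30 mm above the bench). Origin: centre of its underside; x runs along the rails towards the fence, z up. The dark wooden fence (22 mm thick, top 53 mm above the bench) stands across the +x end; its face is bolted anywhere from x = 104 to 131 mm and is not measured: find it by sight or touch
- stop (a joint): position (m) of the sliding stop along jig x, an aluminium bridge 52 x 140 mm across the rails, top 49 mm above the bench; its centre and the knob's axis lie at jig x = value - 0.100, y = 0. Travel -0.03 to 0.15, drag about 2 N when free
- knob (a joint): angle (rad) of the clamp knob on the stop, 0 fully unscrewed, growing as it is turned clockwise seen from above (tightening), end stop at 2.8. Its foot meets the strip somewhere between 1.2 and 1.8 (worn, differs each time); it turns with 0.25 N m when loose, more as it bites, and grips better the farther it is turned
- knob_grip (a point): point on the knob's vertical axis 88 mm above the bench, a good height for the TCP. The knob is an upright black bar 66 mm long, 14 mm thick, from 64 to 100 mm above the bench: grip it across its thickness. The point's x axis runs along the bar, z up
- plate_face (a point): centre of the front face of the sprung rubber-faced plate (76 mm wide, 26 mm high) on the front of the stop, 34 mm above the bench; x points to the fence. It moves back into the stop as it is pressed
- plate (a joint): how far (m) the sprung plate is pressed back into the stop: 0 free, 0.010 right down; about 0.8 N to start and 1.5 N more per mm
- cork_block: loose cork block 55 x 95 x 35 mm lying on the board between the rails, between plate and fence. Origin: centre of its underside; x along its 55 mm, y along its 95 mm, z up
- shoe: brass foot of the clamp screw, 14 mm across, under the stop on the knob's axis. Origin: centre of its lower face
- strip: steel strip 270 x 20 mm let into the board, on which the foot presses. Origin: centre of its upper face
- pot: pigment pot with a screw lid, 58 mm wide, 58 mm high, standing beside the jig. Origin: centre of its underside
- bottle: ink bottle 38 mm wide, 60 mm high, standing beside the jig. Origin: centre of its underside
- tape: flat roll of cream tape, 92 mm wide, 19 mm high, lying beside the jig. Origin: centre of its underside

How it is judged:
By the outcome, as a careful person would: the job done as asked, in the order asked, and still so for the second after the job is handed in, with the robot touching nothing.
It also fails if it takes over 48 s, if anything falls off the work surface, if the arm or the gripper's body presses on something with over 40 N, if the wrist force passes 120 N, or if a joint passes its speed limit or range.

## Working session

There is one attempt and no reset: what is moved stays moved. The work goes in short steps, Python scripts to look and compute and a tool call to move; the robot and the scene stay as the last step left them, time stands still between calls to the robot, and variables do not carry over. Pictures are saved under pics/ and viewed, at most 10 in all, crops included, and the job is handed in when it is done.

Besides the shell and the picture viewer there is one more tool, called after "Call:" as a command line: name --argument value ..., lists and objects as JSON in quotes. apply_moves: Moves the arm, as the interface text tells. Its arguments: {"type":"object","properties":{"delta_pos":{"type":"array"},"dr":{"type":"array"},"jaw":{"type":"array"},"force":{"type":"number"}},"required":["delta_pos","dr","jaw"]}

```bash
mkdir -p pics; cat > h.py <<'E'
import numpy as np,cv2
from cell import telemetry,eyes,job
def snap(n,f):
    s=telemetry.observe(); im=eyes.read_camera(n); cv2.imwrite('pics/'+f,im[:,:,::-1]); return s,im
def cam(n,s=None):
    m=eyes.camera_model(n); f=200/np.tan(np.radians(m['vertical_fov'])/2)
    K=np.array([[f,0,m['cx']],[0,f,m['cy']],[0,0,1]])
    if 'rvec' in m:
        R=cv2.Rodrigues(np.array(m['rvec'],float))[0]; t=np.array(m['tvec'],float)
        return K,R.T,-R.T@t
    from scipy.spatial.transform import Rotation as Ro
    H=np.array(m['hand_eye']); Rt=Ro.from_euler('xyz',s['tool_rot']).as_matrix()
    return K,Rt@H[:3,:3],Rt@H[:3,3]+np.array(s['tool_pos'])
def ray(c,uv,z):
    K,R,o=c; d=R@np.linalg.inv(K)@np.array([uv[0],uv[1],1.]); return o+d*(z-o[2])/d[2]
def proj(c,p):
    K,R,o=c; q=K@R.T@(np.array(p)-o); return q[:2]/q[2]
E
python3 - <<'E'
from h import *
for n in('top','side'):
    s,_=snap(n,n+'0.png'); m=eyes.camera_model(n); print(n,{k:v for k,v in m.items()},cam(n)[2])
print(s); print(eyes.camera_model('wrist'))
E
```

```text
top {'vertical_fov': 54.88879157466466, 'cx': 323.8301932984969, 'cy': 195.56232695281795, 'rvec': array([ 2.17344386, -2.14054467,  0.19495685]), 'tvec': array([-0.21735989,  0.58717888,  0.82596948])} [ 0.45951686 -0.18311804  0.91080293]
side {'vertical_fov': 48.59210679456759, 'cx': 319.48061741524026, 'cy': 203.93830654933737, 'rvec': array([ 2.3112612 , -0.1187851 ,  0.04011124]), 'tvec': array([-0.60503917, -0.0244037 ,  1.01262227])} [ 0.53264895 -0.81867278  0.66191523]
{'time': 0.05, 'qpos': array([-1.28602778e+00,  3.42672912e-01,  1.52499615e+00,  1.64985156e-05,
        1.27541610e+00, -1.45993992e-01]), 'qvel': array([ 0.00016082, -0.00108177, -0.00086454,  0.00132943, -0.00032944,
       -0.00116036]), 'joint_efforts': array([ 5.45976709e-04, -4.32429814e+01, -2.44994098e+01,  7.19308038e-02,
        5.24441747e-02, -3.69964198e-05]), 'tool_pos': array([ 0.21914195, -0.47666363,  0.24487809]), 'tool_rot': array([-3.14011832e+00, -2.32731916e-04,  4.30757558e-01]), 'contact_force': array([-0.51197113,  0.88268238, -0.5140808 ]), 'torque': array([-0.01384236, -0.01003529, -0.05583177]), 'grip_force': 0.0, 'opening': 0.09194887872050221}
{'vertical_fov': 61.63764234673486, 'cx': 317.9653163719087, 'cy': 198.56729404085976, 'hand_eye': array([[ 6.43973006e-04, -9.68979800e-01, -2.47139095e-01,
         6.62974840e-02],
       [ 9.99999352e-01,  3.91968384e-04,  1.06888448e-03,
        -5.89175670e-04],
       [-9.38856756e-04, -2.47139623e-01,  9.68979425e-01,
        -1.39407674e-01],
       [ 0.00000000e+00,  0.00000000e+00,  0.00000000e+00,
         1.00000000e+00]])}
```

View pics/top0.png

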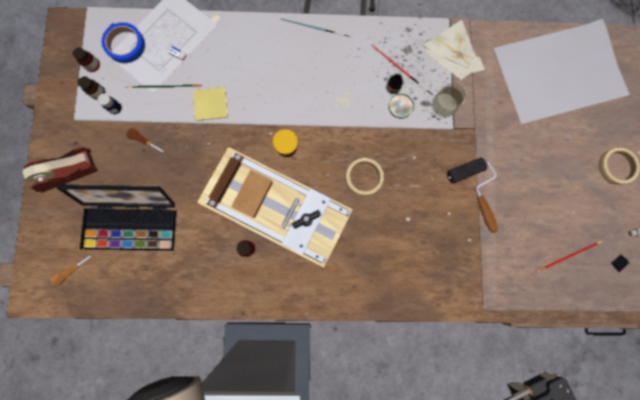

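View pics/side0.png

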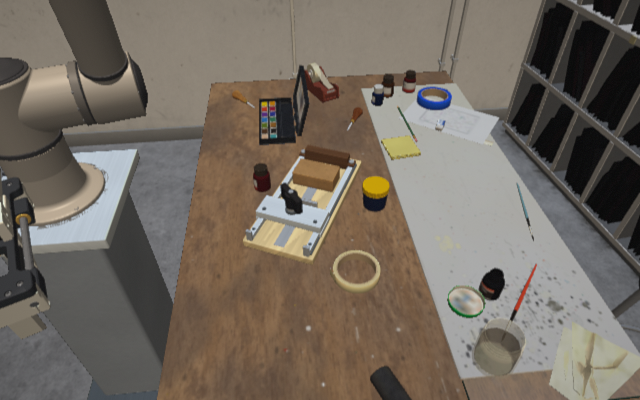

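The top view shows the jig at about (275,207), with the fence at (226,178), cork block at (252,195) and knob at (306,218). The pot is at (285,142), the bottle at (246,248) and the tape at (365,176). I'll enlarge it to measure.

```bash
python3 - <<'E'
from h import *
a=cv2.imread('pics/top0.png')[135:275,185:385]; cv2.imwrite('pics/t1.png',cv2.resize(a,None,fx=4,fy=4,interpolation=cv2.INTER_CUBIC))
a=cv2.imread('pics/side0.png')[140:265,240:400]; cv2.imwrite('pics/s1.png',cv2.resize(a,None,fx=4.8,fy=4.8,interpolation=cv2.INTER_CUBIC))
E
```

```text
(no output)
```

View pics/t1.png

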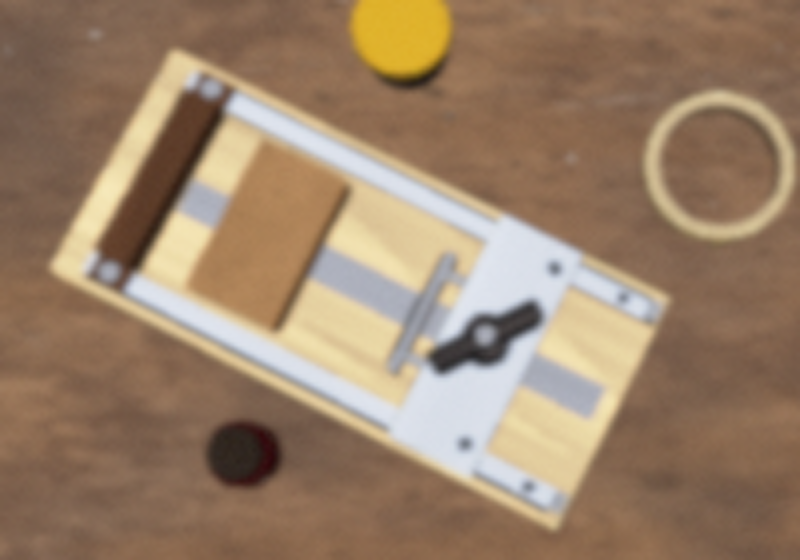

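View pics/s1.png

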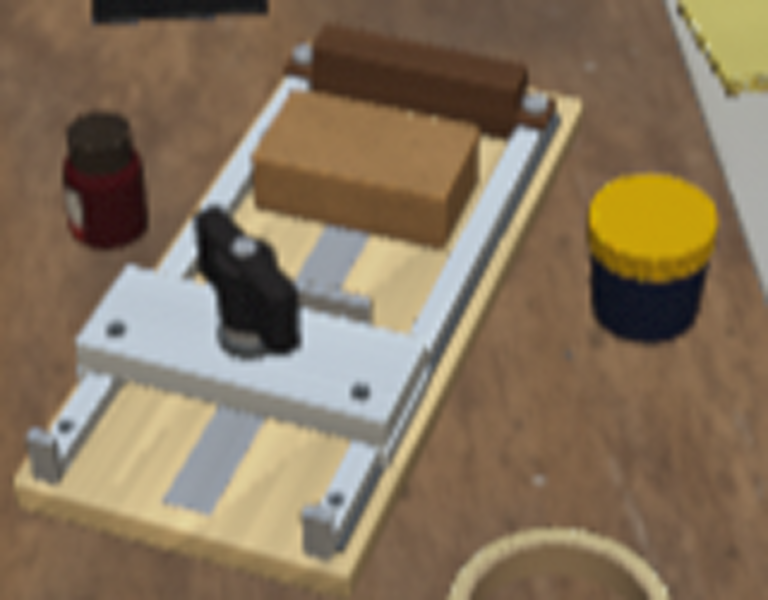

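The knob centre is at (487,335) in the crop, with the bar running from (434,368) to (541,307). The block corners are (262,140), (350,187), (278,330) and (190,285). The board corners are (175,50), (670,300), (558,528) and (52,268).

```bash
python3 - <<'E'
from h import *
c=cam('top'); T=lambda u,v,z: ray(c,(185+(u-1.5)/4,135+(v-1.5)/4),z)
B=np.array([T(*p,.018) for p in[(175,50),(670,300),(558,528),(52,268)]])
o=B.mean(0); ex=((B[0]+B[3])-(B[1]+B[2]))[:2]; ex/=np.linalg.norm(ex); yaw=np.arctan2(ex[1],ex[0]); ey=np.array([-ex[1],ex[0]])
print('jig',o,np.degrees(yaw),'sizes',[np.linalg.norm(B[i]-B[(i+1)%4]) for i in range(4)])
J=lambda p:(np.round([(p-o)[:2]@ex*1e3,(p-o)[:2]@ey*1e3],1))
for n,P,z in [('block',[(262,140),(350,187),(278,330),(190,285)],.053),('fence',[(226,103),(133,279)],.053),('plate',[(444,252),(390,370)],.047),('knob',[(487,335),(434,368),(541,307)],.1),('bridge',[(502,215),(580,253),(472,472),(390,430)],.049),('pot',[(400,30)],.058),('bottle',[(238,453)],.06),('tape',[(720,165)],.019)]:
    W=[T(*p,z) for p in P]; print(n,[J(w) for w in W],[w[:2].round(4) for w in W][:1])
    if n=='knob': d=W[2]-W[1]; print('bar yaw',np.degrees(np.arctan2(d[1],d[0])), W[1:],np.linalg.norm(d))
# side check
c2=cam('side'); S=lambda u,v,z: ray(c2,(240+(u-1.9)/4.8,140+(v-1.9)/4.8),z)
for n,p,z in[('c1',(580,100),.018),('c2',(350,578),.018),('c3',(18,485),.018),('knob',(245,247),.1),('b',(300,93),.053),('b',(478,130),.053),('b',(438,190+20),.053),('b',(253,165),.053)]:
    w=S(*p,z); print(n,w.round(4),J(w))
d=S(285,285,.1)-S(215,212,.1); print(np.degrees(np.arctan2(d[1],d[0])))
E
```

```text
jig [ 0.56909793 -0.09652476  0.018     ] 63.89542820365485 sizes [np.float64(0.3280822851108639), np.float64(0.14653802956049758), np.float64(0.32858581826086686), np.float64(0.1464051521556638)]
block [array([ 84.1, -44.5]), array([ 27.3, -43.2]), array([24.8, 46.3]), array([80.2, 46.4])] [array([ 0.646 , -0.0406])]
fence [array([112.4, -54. ]), array([109.9,  57.7])] [array([ 0.6671, -0.0194])]
plate [array([-36.3, -35.1]), array([-40.3,  37.7])] [array([ 0.5847, -0.1446])]
knob [array([-82.4,  -0.4]), array([-65.6,  27.7]), array([-101. ,  -26.5])] [array([ 0.5332, -0.1707])]
bar yaw -59.2824929059601 [array([ 0.51538246, -0.14320869,  0.1       ]), array([ 0.54847655, -0.19890672,  0.1       ])] 0.0647880259676669
bridge [array([-56. , -68.7]), array([-105.2,  -69.4]), array([-107. ,   67.1]), array([-55.9,  67.1])] [array([ 0.6061, -0.177 ])]
pot [array([  43.8, -136. ])] [array([ 0.7105, -0.117 ])]
bottle [array([ 10.9, 115.3])] [array([ 0.4703, -0.036 ])]
tape [array([-154.7, -158.8])] [array([ 0.6436, -0.3053])]
c1 [0.7092 0.0222 0.018 ] [168.3 -73.6]
c2 [ 0.5677 -0.2752  0.018 ] [-161.   -77.3]
c3 [ 0.4362 -0.2112  0.018 ] [-161.4   68.9]
knob [ 0.5362 -0.167   0.1   ] [-77.7  -1.5]
b [ 0.5683 -0.0034  0.053 ] [83.2 41.7]
b [ 0.6487 -0.0411  0.053 ] [ 84.8 -47.1]
b [ 0.6234 -0.0967  0.053 ] [ 23.8 -48.8]
b [ 0.5431 -0.0556  0.053 ] [25.3 41.4]
-61.80083212842387
```

Call:
apply_moves --delta_pos '[[0.1, 0.1, 0], [0.2, 0.2, 0], [0.3, 0.3, 0], [0.4, 0.4, 0], [0.5, 0.5, 0], [0.6, 0.6, 0], [0.7, 0.7, 0], [0.79, 0.77, 0]]' --dr '[[0, 0, 0.25], [0, 0, 0.5], [0, 0, 0.75], [0, 0, 1], [0, 0, 1], [0, 0, 1], [0, 0, 1], [0, 0, 1]]' --jaw '[0.7, 0.7, 0.7, 0.7, 0.7, 0.7, 0.7, 0.7]' --force 60

```text
time: 0.77
tool_pos: [0.4569, -0.2405, 0.2454]
tool_rot: [-3.141, 0.0, 0.931]
contact_force: [0.1, -1.1, -0.8]
opening: 0.0645
grip_force: 0.0
```

Call:
apply_moves --delta_pos '[[0, 0, 0], [0, 0, 0], [0, 0, 0], [0, 0, 0]]' --dr '[[0, 0, 0.25], [0, 0, 0.5], [0, 0, 0.75], [0, 0, 1]]' --jaw '[0.7, 0.7, 0.7, 0.7]'

```text
time: 1.1
tool_pos: [0.4562, -0.2418, 0.2451]
tool_rot: [-3.141, -0.0, 1.438]
contact_force: [0.1, 0.7, -0.2]
opening: 0.0644
grip_force: 0.0
```

Call:
apply_moves --delta_pos '[[0, 0, 0], [0, 0, 0], [0, 0, 0], [0, 0, 0], [0, 0, 0]]' --dr '[[0, 0, 0.25], [0, 0, 0.5], [0, 0, 0.75], [0, 0, 1], [0, 0, 1]]' --jaw '[0.7, 0.7, 0.7, 0.7, 0.7]'

```text
time: 1.52
tool_pos: [0.4559, -0.2423, 0.2451]
tool_rot: [-3.141, -0.001, 1.935]
contact_force: [0.5, 0.0, -0.1]
opening: 0.0647
grip_force: 0.0
```

```bash
python3 - <<'E'
from h import *
s,im=snap('wrist','w0.png'); s,im=snap('wrist','w0.png'); print(s)
np.save('w0.npy',np.r_[s['tool_pos'],s['tool_rot']])
E
```

```text
{'time': 1.5667, 'qpos': array([-6.37168079e-01,  3.26799113e-01,  1.54749093e+00,  5.84656094e-05,
        1.26804664e+00, -9.94822592e-01]), 'qvel': array([-0.00019124, -0.00210446, -0.0015357 ,  0.00050699,  0.00028637,
        0.06964613]), 'joint_efforts': array([-2.19144269e-03, -4.22013831e+01, -2.43198305e+01, -2.71312580e-03,
        9.46267624e-02, -9.42153074e-01]), 'tool_pos': array([ 0.45589723, -0.24236171,  0.24520768]), 'tool_rot': array([-3.14123421e+00, -6.54375259e-04,  1.92843327e+00]), 'contact_force': array([-0.40392612, -0.62755511,  0.24580831]), 'torque': array([-0.02802218, -0.11150255, -0.00501444]), 'grip_force': 0.0, 'opening': 0.06411897212247124}
```

View pics/w0.png

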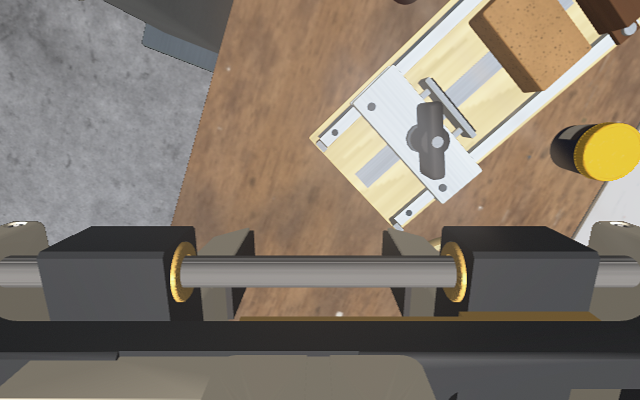

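The wrist view shows the knob's centre dot at about (438,142), with the bar running almost vertically from (432,104) to (432,180).

```bash
python3 - <<'E'
from h import *
w=np.load('w0.npy'); c=cam('wrist',{'tool_pos':w[:3],'tool_rot':w[3:]})
im=cv2.imread('pics/w0.png')
m=((im.max(2)<75)).astype(np.uint8); m[200:]=0; m[:,:400]=0; m[:90]=0; m[:,470:]=0
n,l,st,ce=cv2.connectedComponentsWithStats(m); i=1+st[1:,4].argmax(); print(st[i],ce[i])
for v in range(st[i,1],st[i,1]+st[i,3],6):
    x=np.where(l[v]==i)[0]; print(v,x.min(),x.max())
print('dot',ray(c,(438,142),.1))
a,b=ray(c,(432,104),.1),ray(c,(432,179),.1); d=a-b; print(a,b,np.linalg.norm(d),np.arctan2(d[1],d[0]),(a+b)/2)
E
```

```text
[443  92   3   3   3] [444.  93.]
92 443 443
dot [ 0.53541253 -0.16669718  0.1       ]
[ 0.51749243 -0.14058964  0.1       ] [ 0.54426872 -0.1971342   0.1       ] 0.06256401816194081 2.0130552463630194 [ 0.53088058 -0.16886192  0.1       ]
```

```bash
python3 - <<'E'
from h import *
cv2.imwrite('pics/w0c.png',cv2.resize(cv2.imread('pics/w0.png')[60:230,340:640],None,fx=2.6,fy=2.6,interpolation=cv2.INTER_CUBIC))
E
```

```text
(no output)
```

View pics/w0c.png

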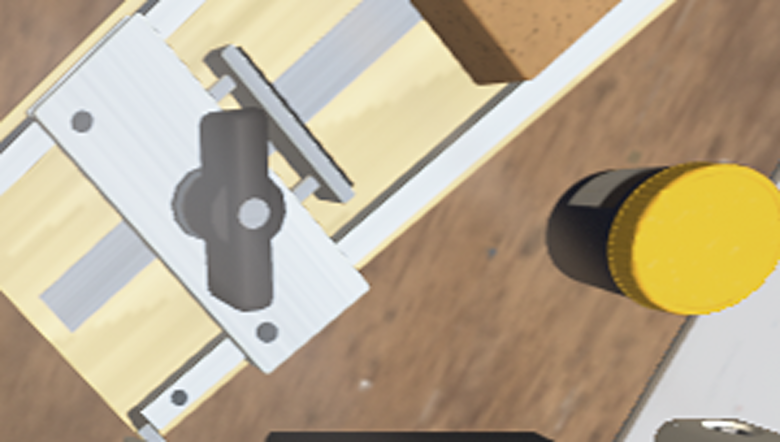

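```bash
python3 - <<'E'
from h import *
w=np.load('w0.npy'); c=cam('wrist',{'tool_pos':w[:3],'tool_rot':w[3:]})
for p,q in [((442.3,102.3),(444.6,179)),((436.2,102.3),(438.5,178.5))]:
    a,b=ray(c,p,.1),ray(c,q,.1); d=a-b; print(np.linalg.norm(d),np.arctan2(d[1],d[0]),(a+b)/2)
t=telemetry.observe(); print(t['tool_pos'],t['tool_rot'],t['time'])
E
```

```text
0.06415883654360405 2.0514244284376617 [ 0.53962454 -0.16487422  0.1       ]
0.06368431638802108 2.0471885342128044 [ 0.53473158 -0.16647213  0.1       ]
[ 0.45593753 -0.24236967  0.2452579 ] [-3.14135599e+00 -5.51145926e-04  1.92671854e+00] 1.6167
```

Call:
apply_moves --delta_pos '[[0.1, 0.09, 0], [0.196, 0.187, 0], [0.196, 0.187, -0.1], [0.196, 0.187, -0.2], [0.196, 0.187, -0.3], [0.196, 0.187, -0.36], [0.196, 0.187, -0.393], [0.196, 0.187, -0.393]]' --dr '[[0, 0, 0.15], [0, 0, 0.277], [0, 0, 0.277], [0, 0, 0.277], [0, 0, 0.277], [0, 0, 0.277], [0, 0, 0.277], [0, 0, 0.277]]' --jaw '[0.7, 0.7, 0.7, 0.7, 0.7, 0.7, 0.7, 0.7]'

```text
time: 2.28
tool_pos: [0.5324, -0.1666, 0.0846]
tool_rot: [-3.137, -0.006, 2.066]
contact_force: [-0.4, 0.6, -0.4]
opening: 0.0644
grip_force: 0.0
```

Call:
apply_moves --delta_pos '[[0, 0, 0], [0, 0, 0], [0, 0, 0], [0, 0, 0], [0, 0, 0], [0, 0, 0], [0, 0, 0], [0, 0, 0]]' --dr '[[0, 0, 0], [0, 0, 0], [0, 0, 0], [0, 0, 0], [0, 0, 0], [0, 0, 0], [0, 0, 0], [0, 0, 0]]' --jaw '[0.3, 0.2, 0.1, 0.1, 0.1, 0.1, 0.1, 0.1]' --force 12

```text
time: 2.95
tool_pos: [0.5345, -0.1677, 0.0885]
tool_rot: [3.141, 0.0, 2.069]
contact_force: [0.3, -0.2, -0.8]
opening: 0.0156
grip_force: 0.0
```

```bash
python3 - <<'E'
from h import *
s=telemetry.observe(); print(s)
E
```

```text
{'time': 2.95, 'qpos': array([-4.40880481e-01,  5.73491739e-01,  1.62402778e+00,  1.04841090e-04,
        9.43697785e-01, -9.39312614e-01]), 'qvel': array([ 0.00024021,  0.00346382, -0.00041704, -0.00025844, -0.00157295,
       -0.00289065]), 'joint_efforts': array([-2.87879760e-03, -4.98461151e+01, -1.95815134e+01,  1.49104488e-02,
        8.61962512e-02,  2.04347460e-03]), 'tool_pos': array([ 0.53449432, -0.16769847,  0.08853698]), 'tool_rot': array([3.14130253e+00, 2.52832289e-04, 2.06916692e+00]), 'contact_force': array([ 0.28352232, -0.21812885, -0.81028364]), 'torque': array([-0.0682236 , -0.08005889, -0.01371807]), 'grip_force': 0.0, 'opening': 0.015582093112992232}
```

Call:
apply_moves --delta_pos '[[0, 0, 0], [0, 0, 0], [0, 0, 0]]' --dr '[[0, 0, 0], [0, 0, 0], [0, 0, 0]]' --jaw '[0, 0, 0]' --force 60

```text
time: 3.2
tool_pos: [0.5346, -0.1676, 0.0885]
tool_rot: [3.141, 0.0, 2.069]
contact_force: [-0.9, 1.2, 1.9]
opening: 0.0137
grip_force: 60.0
```

Call:
apply_moves --delta_pos '[[0, 0, 0], [0, 0, 0], [0, 0, 0], [0, 0, 0], [0, 0, 0], [0, 0, 0]]' --dr '[[0, 0, 0.2], [0, 0, 0.4], [0, 0, 0.6], [0, 0, 0.8], [0, 0, 1], [0, 0, 1]]' --jaw '[0, 0, 0, 0, 0, 0]'

```text
time: 3.7
tool_pos: [0.5348, -0.1675, 0.0884]
tool_rot: [3.141, 0.0, 2.573]
contact_force: [2.2, 1.9, 1.0]
opening: 0.0137
grip_force: 60.0
```

```bash
cat > st.py <<'E'
from h import *
s=telemetry.observe(); ex=np.array([np.cos(1.1152),np.sin(1.1152)]); o=np.array([.5691,-.0965]); f=s['contact_force'][:2]; p=s['tool_pos'][:2]-o
print('t',s['time'],'jig',p@ex,p@[-ex[1],ex[0]],'pos',s['tool_pos'],'rot',s['tool_rot'],'Fjig',f@ex,f@[-ex[1],ex[0]],'fz',s['contact_force'][2],'tq',s['torque'],'q6',s['qpos'][5],'op',s['opening'],s['grip_force'])
E
python3 st.py
```

```text
t 3.7 jig -0.07882082465982632 -0.00038957880797652403 pos [ 0.53476884 -0.16745242  0.08839834] rot [3.14093958e+00 4.20803514e-04 2.57277733e+00] Fjig 2.712657645514325 -1.1063126807192845 fz 0.991209856221024 tq [ 0.36051308 -0.42182474  0.2982687 ] q6 -1.442954579893904 op 0.013650414631578196 60.036168694496155
```

Call:
apply_moves --delta_pos '[[0, 0, 0], [0, 0, 0], [0, 0, 0], [0, 0, 0], [0, 0, 0]]' --dr '[[0, 0, 0.2], [0, 0, 0.4], [0, 0, 0.6], [0, 0, 0.8], [0, 0, 1]]' --jaw '[0, 0, 0, 0, 0]'

```text
time: 4.12
tool_pos: [0.5347, -0.1675, 0.0884]
tool_rot: [3.141, 0.001, 3.07]
contact_force: [1.3, 1.4, 1.2]
opening: 0.0138
grip_force: 60.0
```

```bash
python3 st.py
```

```text
t 4.1167 jig -0.07890710948157478 -0.0003605038015689656 pos [ 0.53470477 -0.16751711  0.08837472] rot [3.14116005e+00 5.35728434e-04 3.07023542e+00] Fjig 1.839617238927064 -0.4992726739738844 fz 1.1904879835461821 tq [ 0.31133437 -0.35828091 -0.19044358] q6 -1.9405709568098013 op 0.013751026871087159 59.97452974319458
```

Call:
apply_moves --delta_pos '[[0, 0, 0], [0, 0, 0], [0, 0, 0], [0, 0, 0], [0, 0, 0]]' --dr '[[0, 0, 0.2], [0, 0, 0.4], [0, 0, 0.6], [0, 0, 0.8], [0, 0, 1]]' --jaw '[0, 0, 0, 0, 0]'

```text
time: 4.53
tool_pos: [0.5345, -0.1674, 0.0884]
tool_rot: [3.141, 0.0, -2.713]
contact_force: [0.7, 2.3, 2.0]
opening: 0.0136
grip_force: 60.0
```

```bash
python3 st.py
```

```text
t 4.5333 jig -0.07887604139534082 -0.00015790154416221724 pos [ 0.5345365  -0.16740007  0.08835002] rot [ 3.14107549e+00  3.58967689e-04 -2.71297923e+00] Fjig 2.3793122500179007 0.335876159932894 fz 2.020604299949831 tq [ 0.41288319 -0.23646218 -0.28600843] q6 -2.4404940505556105 op 0.01356564265496237 59.97466564178467
```

Call:
apply_moves --delta_pos '[[0.004, 0.009, 0], [0.008, 0.018, 0], [0.011, 0.0225, 0], [0.011, 0.0225, 0]]' --dr '[[0, 0, 0], [0, 0, 0], [0, 0, 0], [0, 0, 0]]' --jaw '[0, 0, 0, 0]'

```text
time: 4.87
tool_pos: [0.5391, -0.1582, 0.0884]
tool_rot: [3.142, 0.0, -2.716]
contact_force: [1.0, -0.6, 2.0]
opening: 0.0136
grip_force: 60.0
```

```bash
python3 st.py
```

```text
t 4.8667 jig -0.06860216348851508 -0.000180261500080027 pos [ 0.53907707 -0.15818398  0.08840786] rot [ 3.14151424e+00  2.94794362e-05 -2.71596582e+00] Fjig -0.13658484894756145 -1.1655283057653496 fz 1.994569661880944 tq [ 0.17542402 -0.14119508  0.17567101] q6 -2.418351752223699 op 0.013634788243514677 59.99325513839722
```

Call:
apply_moves --delta_pos '[[0, 0, 0], [0, 0, 0], [0.0083, 0.017, 0], [0.0167, 0.034, 0], [0.025, 0.051, 0], [0.0335, 0.0685, 0], [0.042, 0.086, 0], [0.05, 0.102, 0]]' --dr '[[0, 0, 0.2], [0, 0, 0.4], [0, 0, 0.4], [0, 0, 0.4], [0, 0, 0.4], [0, 0, 0.4], [0, 0, 0.4], [0, 0, 0.4]]' --jaw '[0, 0, 0, 0, 0, 0, 0, 0]'

```text
time: 5.53
tool_pos: [0.5591, -0.1168, 0.0883]
tool_rot: [3.141, -0.0, -2.514]
contact_force: [-2.7, -1.7, 4.1]
opening: 0.0137
grip_force: 60.0
```

Call:
apply_moves --delta_pos '[[0.0022, 0.0045, 0], [0.0044, 0.009, 0], [0.0066, 0.0135, 0], [0.0088, 0.018, 0], [0.011, 0.0225, 0], [0.0132, 0.027, 0], [0.0154, 0.0315, 0], [0.0154, 0.0315, 0]]' --dr '[[0, 0, 0], [0, 0, 0], [0, 0, 0], [0, 0, 0], [0, 0, 0], [0, 0, 0], [0, 0, 0], [0, 0, 0]]' --jaw '[0, 0, 0, 0, 0, 0, 0, 0]'

```text
time: 6.2
tool_pos: [0.565, -0.1049, 0.0883]
tool_rot: [3.141, -0.0, -2.514]
contact_force: [-4.1, 0.6, 5.0]
opening: 0.0141
grip_force: 60.0
```

```bash
python3 st.py
```

```text
t 6.2 jig -0.00933584960435215 3.8963116696367345e-05 pos [ 0.56495726 -0.10486644  0.08833973] rot [ 3.14094378e+00 -6.09469474e-06 -2.51395371e+00] Fjig -1.271000069084443 3.9545486228063798 fz 4.954877950979922 tq [0.33478286 0.55133946 0.04546676] q6 -2.515776937221591 op 0.014062264073400747 59.978896379470825
```

Call:
apply_moves --delta_pos '[[0.0022, 0.0045, 0], [0.0044, 0.009, 0], [0.0066, 0.0135, 0], [0.0088, 0.018, 0], [0.011, 0.0225, 0], [0.0132, 0.027, 0], [0.0154, 0.0315, 0], [0.0154, 0.0315, 0]]' --dr '[[0, 0, 0], [0, 0, 0], [0, 0, 0], [0, 0, 0], [0, 0, 0], [0, 0, 0], [0, 0, 0], [0, 0, 0]]' --jaw '[0, 0, 0, 0, 0, 0, 0, 0]'

```text
time: 6.87
tool_pos: [0.5711, -0.0922, 0.0883]
tool_rot: [3.141, -0.0, -2.514]
contact_force: [-4.0, 1.5, 5.0]
opening: 0.0136
grip_force: 60.0
```

```bash
python3 - <<'E'
from h import *
exec(open('st.py').read())
s,im=snap('top','t2.png')
cv2.imwrite('pics/t2c.png',cv2.resize(im[135:275,185:385,::-1],None,fx=4,fy=4,interpolation=cv2.INTER_CUBIC))
E
```

```text
t 6.8667 jig 0.0046845705234901764 0.00010533083070168327 pos [ 0.57106661 -0.09224692  0.0883486 ] rot [ 3.14089431e+00 -5.79878630e-05 -2.51388612e+00] Fjig -0.3684288349168581 4.226759889938157 fz 4.962277231502945 tq [0.34705537 0.65856969 0.00740485] q6 -2.4915674652846254 op 0.013602155354544758 59.97856557369232
```

View pics/t2c.png

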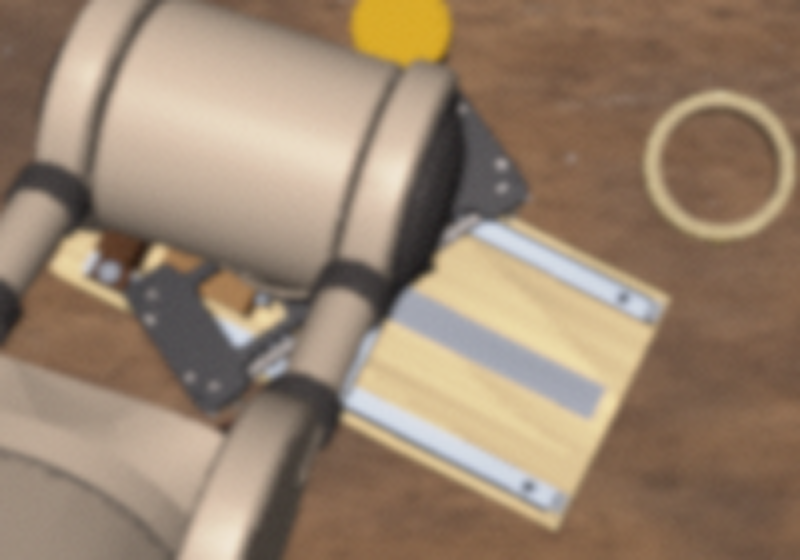

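The arm hides most of the jig in this view. The stop is about 90 mm along, so I'll go on by feel.

Call:
apply_moves --delta_pos '[[0.0011, 0.00225, 0], [0.0022, 0.0045, 0], [0.0033, 0.0067, 0], [0.0044, 0.009, 0], [0.0055, 0.0112, 0], [0.0055, 0.0112, 0]]' --dr '[[0, 0, 0], [0, 0, 0], [0, 0, 0], [0, 0, 0], [0, 0, 0], [0, 0, 0]]' --jaw '[0, 0, 0, 0, 0, 0]'

```text
time: 7.42
tool_pos: [0.5732, -0.0879, 0.0883]
tool_rot: [3.141, -0.0, -2.514]
contact_force: [-4.8, 0.2, 5.7]
opening: 0.0135
grip_force: 60.0
```

```bash
python3 st.py
```

```text
t 7.4167 jig 0.009485381158284265 9.045005737934883e-05 pos [ 0.57319232 -0.08794234  0.08834119] rot [ 3.14089605e+00 -1.96396790e-04 -2.51396458e+00] Fjig -1.8888482797673571 4.400796680322556 fz 5.733775840459588 tq [0.22364241 0.65299913 0.05878413] q6 -2.4831192609311885 op 0.013517871585110783 59.979071617126465
```

Call:
apply_moves --delta_pos '[[0.0011, 0.00225, 0], [0.0022, 0.0045, 0], [0.0033, 0.0067, 0], [0.0033, 0.0067, 0]]' --dr '[[0, 0, 0], [0, 0, 0], [0, 0, 0], [0, 0, 0]]' --jaw '[0, 0, 0, 0]'

```text
time: 7.75
tool_pos: [0.5745, -0.0853, 0.0883]
tool_rot: [3.141, -0.0, -2.514]
contact_force: [-4.0, 0.2, 5.3]
opening: 0.0137
grip_force: 60.0
```

```bash
python3 st.py
```

```text
t 7.75 jig 0.01244499158291177 0.00011816850773597749 pos [ 0.57446965 -0.08527242  0.08832871] rot [ 3.14087275e+00 -2.60174651e-04 -2.51395648e+00] Fjig -1.6047554106669608 3.6904274539687307 fz 5.275823909821266 tq [0.23184954 0.71347378 0.04708484] q6 -2.4780121926481913 op 0.013694380698161616 59.97918963432312
```

Call:
apply_moves --delta_pos '[[0.0011, 0.00225, 0], [0.0022, 0.0045, 0], [0.0033, 0.0067, 0], [0.0033, 0.0067, 0]]' --dr '[[0, 0, 0], [0, 0, 0], [0, 0, 0], [0, 0, 0]]' --jaw '[0, 0, 0, 0]'

```text
time: 8.08
tool_pos: [0.5758, -0.0826, 0.0883]
tool_rot: [3.141, -0.0, -2.514]
contact_force: [-4.0, -0.7, 5.7]
opening: 0.0136
grip_force: 60.0
```

```bash
python3 st.py
```

```text
t 8.0833 jig 0.015441004311310211 0.00014936007025195038 pos [ 0.57575988 -0.08256828  0.08834157] rot [ 3.14076437e+00 -2.70861054e-04 -2.51400505e+00] Fjig -2.442860110069208 3.2948336083148697 fz 5.694794903649932 tq [0.19808441 0.69918978 0.00506933] q6 -2.472911041554996 op 0.013579738172539012 59.97923970222473
```

Call:
apply_moves --delta_pos '[[0.0011, 0.00225, 0], [0.0022, 0.0045, 0], [0.0022, 0.0045, 0]]' --dr '[[0, 0, 0], [0, 0, 0], [0, 0, 0]]' --jaw '[0, 0, 0]'

```text
time: 8.33
tool_pos: [0.5767, -0.0808, 0.0883]
tool_rot: [3.141, -0.0, -2.514]
contact_force: [-4.6, -0.3, 4.6]
opening: 0.0138
grip_force: 60.0
```

```bash
python3 st.py
```

```text
t 8.3333 jig 0.017466872252051686 0.00013959055332062823 pos [ 0.57666003 -0.08075335  0.08833744] rot [ 3.14078590e+00 -2.71737172e-04 -2.51398459e+00] Fjig -2.2865866406217803 4.018766250835395 fz 4.556204034936989 tq [0.15506254 0.71785619 0.06940159] q6 -2.4694678237688894 op 0.01384072392050789 59.979148507118225
```

Call:
apply_moves --delta_pos '[[0.0011, 0.00225, 0], [0.0022, 0.0045, 0], [0.0022, 0.0045, 0]]' --dr '[[0, 0, 0], [0, 0, 0], [0, 0, 0]]' --jaw '[0, 0, 0]'

```text
time: 8.58
tool_pos: [0.5775, -0.079, 0.0883]
tool_rot: [3.141, -0.0, -2.514]
contact_force: [-5.1, -0.0, 5.9]
opening: 0.0134
grip_force: 60.0
```

```bash
python3 st.py; python3 - <<'E'
from h import *
snap('side','s2.png'); a=cv2.imread('pics/s2.png')[140:265,240:400]; cv2.imwrite('pics/s2c.png',cv2.resize(a,None,fx=4.8,fy=4.8,interpolation=cv2.INTER_CUBIC))
E
```

```text
t 8.5833 jig 0.019408406198317064 0.00015095555336748067 pos [ 0.5775041  -0.07900485  0.08833826] rot [ 3.14084744e+00 -3.72142436e-04 -2.51393886e+00] Fjig -2.3021608259942807 4.596058852738802 fz 5.8764800198285245 tq [0.10845555 0.63443082 0.02837361] q6 -2.4660699985828094 op 0.013399186407105022 59.97915029525757
```

View pics/s2c.png

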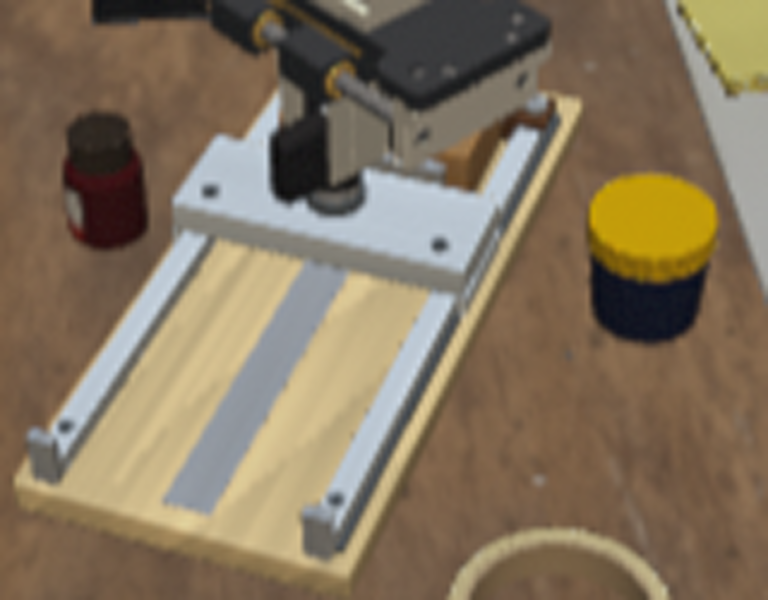

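The plate is still out, and the block sits at (475,150), close to the fence. I'll go on in small steps.

Call:
apply_moves --delta_pos '[[0.0011, 0.00225, 0], [0.0022, 0.0045, 0], [0.0022, 0.0045, 0]]' --dr '[[0, 0, 0], [0, 0, 0], [0, 0, 0]]' --jaw '[0, 0, 0]'

```text
time: 8.88
tool_pos: [0.5782, -0.0776, 0.0884]
tool_rot: [3.141, -0.001, -2.514]
contact_force: [-5.4, -1.9, 6.0]
opening: 0.0136
grip_force: 60.0
```

```bash
python3 st.py
```

```text
t 8.8833 jig 0.02098249108894321 0.0001388072728861038 pos [ 0.5782076  -0.07759667  0.08835707] rot [ 3.14108778e+00 -9.85383172e-04 -2.51394219e+00] Fjig -4.1036553399924856 4.034294639610223 fz 5.980783307821209 tq [-0.10040101  0.86282369 -0.04354679] q6 -2.4626520812621213 op 0.01364554281872322 59.978896379470825
```

Call:
apply_moves --delta_pos '[[0.0011, 0.00225, 0], [0.0022, 0.0045, 0], [0.0022, 0.0045, 0]]' --dr '[[0, 0, 0], [0, 0, 0], [0, 0, 0]]' --jaw '[0, 0, 0]'

```text
time: 9.13
tool_pos: [0.5789, -0.0762, 0.0883]
tool_rot: [3.141, -0.002, -2.514]
contact_force: [-7.2, -3.4, 7.0]
opening: 0.0137
grip_force: 60.0
```

```bash
python3 st.py
```

```text
t 9.1333 jig 0.022484394617572553 0.00013656768766219865 pos [ 0.57887045 -0.07624895  0.08831783] rot [ 3.14127330e+00 -1.76811640e-03 -2.51389928e+00] Fjig -6.1707313024097665 4.972140703670785 fz 6.999883172735655 tq [-0.47309288  1.0211984   0.05344804] q6 -2.459291839724627 op 0.01365188572558904 59.97900903224945
```

Call:
apply_moves --delta_pos '[[0.0011, 0.00225, 0], [0.0022, 0.0045, 0], [0.0022, 0.0045, 0]]' --dr '[[0, 0, 0], [0, 0, 0], [0, 0, 0]]' --jaw '[0, 0, 0]'

```text
time: 9.38
tool_pos: [0.5795, -0.0749, 0.0883]
tool_rot: [3.141, -0.003, -2.514]
contact_force: [-7.0, -4.7, 6.3]
opening: 0.0136
grip_force: 60.0
```

```bash
python3 st.py
```

```text
t 9.3833 jig 0.02399550865440184 0.00013450475050993255 pos [ 0.57953719 -0.07489288  0.088325  ] rot [ 3.14149208e+00 -2.50447850e-03 -2.51386100e+00] Fjig -7.321016593616342 4.176312936100667 fz 6.3227498461749185 tq [-0.67672895  1.11917925  0.06323686] q6 -2.4559380218165963 op 0.013564030077465787 59.97922897338867
```

Call:
apply_moves --delta_pos '[[0.0012, 0.0024, 0], [0.0024, 0.0048, 0], [0.0037, 0.0075, 0], [0.0037, 0.0075, 0]]' --dr '[[0, 0, 0], [0, 0, 0], [0, 0, 0], [0, 0, 0]]' --jaw '[0, 0, 0, 0]'

```text
time: 9.72
tool_pos: [0.5807, -0.0726, 0.0883]
tool_rot: [-3.141, -0.004, -2.514]
contact_force: [-9.5, -8.1, 7.6]
opening: 0.0132
grip_force: 60.0
```

```bash
python3 st.py
```

```text
t 9.7167 jig 0.02655940018785745 0.0001382917655545629 pos [ 0.58066189 -0.07258884  0.08832643] rot [-3.14137095 -0.00373449 -2.51387597] Fjig -11.458330567926936 5.00420230830339 fz 7.587998017081953 tq [-1.13992213  1.3479457   0.01513038] q6 -2.450239426604191 op 0.013207075747620195 59.9794864654541
```

Call:
apply_moves --delta_pos '[[0, 0, 0], [0, 0, 0], [0, 0, 0], [0, 0, 0], [0, 0, 0], [0, 0, 0]]' --dr '[[0, 0, -0.2], [0, 0, -0.4], [0, 0, -0.6], [0, 0, -0.8], [0, 0, -1], [0, 0, -1]]' --jaw '[0, 0, 0, 0, 0, 0]'

```text
time: 10.22
tool_pos: [0.5808, -0.0729, 0.0883]
tool_rot: [-3.139, -0.003, -3.019]
contact_force: [-8.0, -10.5, 6.1]
opening: 0.0136
grip_force: 60.0
```

```bash
python3 st.py
```

```text
t 10.2167 jig 0.026338981804214723 -9.933720473880546e-05 pos [ 0.5807783  -0.07289133  0.08833998] rot [-3.13926614e+00 -2.73332686e-03 -3.01925932e+00] Fjig -12.93189387841023 2.6072439434751695 fz 6.089693334804084 tq [-1.39131598  1.29475113 -0.15813775] q6 -1.9451395339602782 op 0.013580382105946252 59.97343361377716
```

Call:
apply_moves --delta_pos '[[0, 0, 0], [0, 0, 0], [0, 0, 0], [0, 0, 0], [0, 0, 0], [0, 0, 0]]' --dr '[[0, 0, -0.2], [0, 0, -0.4], [0, 0, -0.6], [0, 0, -0.8], [0, 0, -1], [0, 0, -1]]' --jaw '[0, 0, 0, 0, 0, 0]'

```text
time: 10.72
tool_pos: [0.5807, -0.0731, 0.0883]
tool_rot: [-3.138, -0.001, 2.764]
contact_force: [-9.8, -10.6, 6.6]
opening: 0.0136
grip_force: 60.0
```

```bash
python3 st.py
```

```text
t 10.7167 jig 0.026095049108021313 -0.00018372954361576752 pos [ 0.58074676 -0.07314752  0.08831989] rot [-3.13786742e+00 -1.20826755e-03  2.76390896e+00] Fjig -13.8211607954554 4.176880919013071 fz 6.581170367768435 tq [-1.6172562   1.33672476 -0.22868739] q6 -1.4451132780795544 op 0.013630968371790337 59.97328162193298
```

```bash
python3 - <<'E'
from h import *
ex=np.array([np.cos(1.1152),np.sin(1.1152)]); F=[]
for i in range(12):
    eyes.read_camera('wrist'); F.append(telemetry.observe()['contact_force'][:2]@ex)
print(np.round(F,1),np.mean(F))
E
```

```text
[-14.1 -14.  -12.7 -13.5 -12.4 -12.4 -13.  -13.3 -13.6 -13.6 -12.9 -12.6] -13.184486477976861
```

Call:
apply_moves --delta_pos '[[0, 0, 0], [0, 0, 0], [0, 0, 0], [0, 0, 0], [0, 0, 0], [0, 0, 0]]' --dr '[[0, 0, -0.2], [0, 0, -0.4], [0, 0, -0.6], [0, 0, -0.8], [0, 0, -1], [0, 0, -1]]' --jaw '[0, 0, 0, 0, 0, 0]'

```text
time: 11.82
tool_pos: [0.5806, -0.0733, 0.0884]
tool_rot: [-3.137, 0.001, 2.264]
contact_force: [-9.2, -11.1, 7.5]
opening: 0.0138
grip_force: 60.0
```

```bash
python3 st.py
```

```text
t 11.8167 jig 0.02586241903855826 -0.00015575614239958166 pos [ 0.58061928 -0.07334411  0.08841321] rot [-3.13731684e+00  8.80364295e-04  2.26420463e+00] Fjig -14.033431796727402 3.382070093019343 fz 7.530549760575954 tq [-1.75746291  1.41164689 -0.10803496] q6 -0.9452713820579323 op 0.013801045165851086 59.97112512588501
```

Call:
apply_moves --delta_pos '[[0, 0, 0], [0, 0, 0], [0, 0, 0], [0, 0, 0], [0, 0, 0]]' --dr '[[0, 0, -0.15], [0, 0, -0.3], [0, 0, -0.45], [0, 0, -0.6], [0, 0, -0.6]]' --jaw '[0, 0, 0, 0, 0]'

```text
time: 12.23
tool_pos: [0.5805, -0.0734, 0.0885]
tool_rot: [-3.137, 0.002, 1.966]
contact_force: [-10.7, -12.0, 7.6]
opening: 0.0138
grip_force: 60.0
```

```bash
python3 st.py
```

```text
t 12.2333 jig 0.02572233268715414 -5.188662407980098e-05 pos [ 0.58046437 -0.07342421  0.0884832 ] rot [-3.13738246e+00  2.18444461e-03  1.96589060e+00] Fjig -15.494288169032691 4.313998920720865 fz 7.601994808081967 tq [-1.86449953  1.54284002  0.11960652] q6 -0.6468025844284869 op 0.013802194048521248 59.9906051158905
```

Call:
apply_moves --delta_pos '[[0, 0, 0], [0, 0, 0], [0, 0, 0], [0, 0, 0], [0, 0, 0]]' --dr '[[0, 0, -0.1], [0, 0, -0.2], [0, 0, -0.3], [0, 0, -0.4], [0, 0, -0.4]]' --jaw '[0, 0, 0, 0, 0]'

```text
time: 12.65
tool_pos: [0.5804, -0.0735, 0.0885]
tool_rot: [-3.138, 0.003, 1.767]
contact_force: [-11.4, -12.2, 8.8]
opening: 0.0138
grip_force: 60.0
```

```bash
echo "print('tau6',s['joint_efforts'][5])">>st.py; python3 st.py
```

```text
t 12.65 jig 0.025639695104239097 1.924057822820166e-05 pos [ 0.58036413 -0.07346712  0.08851372] rot [-3.13768774e+00  3.03528678e-03  1.76738857e+00] Fjig -15.983034383096811 4.898799182579398 fz 8.764127041760403 tq [-1.91401809  1.66143406  0.20819348] q6 -0.4482401979310391 op 0.013767106566017723 60.030966997146606
tau6 0.9399031475186348
```

Call:
apply_moves --delta_pos '[[0, 0, 0], [0, 0, 0], [0, 0, 0], [0, 0, 0], [0, 0, 0]]' --dr '[[0, 0, -0.1], [0, 0, -0.2], [0, 0, -0.3], [0, 0, -0.4], [0, 0, -0.4]]' --jaw '[0, 0, 0, 0, 0]'

```text
time: 13.07
tool_pos: [0.5803, -0.0735, 0.0885]
tool_rot: [-3.138, 0.004, 1.568]
contact_force: [-11.6, -11.0, 9.1]
opening: 0.0141
grip_force: 60.0
```

```bash
python3 st.py
```

```text
t 13.0667 jig 0.025592179166433603 0.00011679488837790415 pos [ 0.58025562 -0.07346686  0.08853827] rot [-3.13810965  0.00380209  1.56758377] Fjig -14.995604208713356 5.601950131827137 fz 9.144974092274452 tq [-1.87871285  1.78335488  0.32098821] q6 -0.24834693231778418 op 0.014101228444316804 60.046733021736145
tau6 0.9862345084547997
```

Call:
apply_moves --delta_pos '[[0, 0, 0], [0, 0, 0], [0, 0, 0], [0, 0, 0]]' --dr '[[0, 0, -0.1], [0, 0, -0.2], [0, 0, -0.3], [0, 0, -0.3]]' --jaw '[0, 0, 0, 0]'

```text
time: 13.4
tool_pos: [0.5802, -0.0735, 0.0886]
tool_rot: [-3.139, 0.005, 1.419]
contact_force: [-11.3, -12.1, 10.3]
opening: 0.0139
grip_force: 61.3
```

```bash
python3 st.py
```

```text
t 13.4 jig 0.025579611657865414 0.00016937729581203292 pos [ 0.58020287 -0.07345501  0.08857976] rot [-3.13860386  0.00478123  1.41942765] Fjig -15.888414019008819 4.843484603278377 fz 10.3002246920899 tq [-1.80879822  1.84321727  1.28949742] q6 -0.09958689539083476 op 0.013850432317520006 61.297239661216736
tau6 1.9589287787675858
```

Call:
apply_moves --delta_pos '[[0, 0, 0], [0, 0, 0], [0, 0, 0], [0, 0, 0]]' --dr '[[0, 0, -0.1], [0, 0, -0.2], [0, 0, -0.3], [0, 0, -0.3]]' --jaw '[0, 0, 0, 0]'

```text
time: 13.73
tool_pos: [0.5803, -0.0724, 0.0886]
tool_rot: [-3.139, 0.004, 1.27]
contact_force: [-11.0, -7.3, 10.7]
opening: 0.0158
grip_force: 64.2
```

```bash
python3 st.py
```

```text
t 13.7333 jig 0.026557728584214846 0.0005435318116552221 pos [ 0.58029725 -0.07241204  0.08860281] rot [-3.1390875   0.00380543  1.2699908 ] Fjig -11.385402624392004 6.649709689347244 fz 10.719410993876723 tq [-1.047042    1.70176558  1.42250585] q6 0.049997523350951714 op 0.015834354267593585 64.16135687381029
tau6 2.042436897754669
```

Call:
apply_moves --delta_pos '[[0, 0, 0], [-0.0008, -0.0017, 0], [-0.0016, -0.0034, 0], [-0.0025, -0.0052, 0], [-0.0025, -0.0052, 0]]' --dr '[[0, 0, 0.12], [0, 0, 0.24], [0, 0, 0.24], [0, 0, 0.24], [0, 0, 0.24]]' --jaw '[0, 0, 0, 0, 0]'

```text
time: 14.15
tool_pos: [0.5802, -0.0723, 0.0886]
tool_rot: [-3.14, -0.001, 1.39]
contact_force: [-7.0, 2.2, 8.1]
opening: 0.0141
grip_force: 58.9
```

```bash
python3 st.py
```

```text
t 14.15 jig 0.02661941933498383 0.0007255550098574162 pos [ 0.58016094 -0.07227655  0.0885598 ] rot [-3.13995179e+00 -7.47716037e-04  1.39032119e+00] Fjig -1.1227994209943963 7.29449820138977 fz 8.106698105489656 tq [0.56960228 1.00348811 0.56881864] q6 -0.07525653665365374 op 0.014148648398450266 58.93428232753649
tau6 0.6122349388897419
```

Call:
apply_moves --delta_pos '[[0, 0, 0], [0, 0, 0], [0, 0, 0], [0, 0, 0], [0, 0, 0], [0, 0, 0.1], [0, 0, 0.2], [0, 0, 0.3]]' --dr '[[0, 0, 0], [0, 0, 0], [0, 0, 0], [0, 0, 0], [0, 0, 0], [0, 0, 0], [0, 0, 0], [0, 0, 0]]' --jaw '[0.6, 0.6, 0.6, 0.6, 0.6, 0.6, 0.6, 0.6]'

```text
time: 14.82
tool_pos: [0.5806, -0.0728, 0.2092]
tool_rot: [-3.14, -0.0, 1.389]
contact_force: [0.8, -0.2, -0.3]
opening: 0.0548
grip_force: 0.0
```

Call:
apply_moves --delta_pos '[[-0.1, -0.1, 0.1], [-0.2, -0.2, 0.1], [-0.3, -0.3, 0.1], [-0.4, -0.4, 0.1], [-0.5, -0.5, 0.1], [-0.5, -0.5, 0.1], [-0.5, -0.5, 0.1], [-0.5, -0.5, 0.1]]' --dr '[[0, 0, 0], [0, 0, 0], [0, 0, 0], [0, 0, 0], [0, 0, 0], [0, 0, 0], [0, 0, 0], [0, 0, 0]]' --jaw '[0.6, 0.6, 0.6, 0.6, 0.6, 0.6, 0.6, 0.6]'

```text
time: 15.48
tool_pos: [0.3768, -0.2776, 0.2487]
tool_rot: [-3.141, 0.003, 1.383]
contact_force: [0.4, -1.2, 1.0]
opening: 0.0552
grip_force: 0.0
```

```bash
python3 st.py; python3 - <<'E'
from h import *
_,t=snap('top','t3.png'); _,d=snap('side','s3.png')
a=cv2.resize(t[140:270,190:370,::-1],(540,390),interpolation=cv2.INTER_CUBIC)
b=cv2.resize(d[140:265,240:400,::-1],(640,500),interpolation=cv2.INTER_CUBIC)
cv2.imwrite('pics/a3.png',a); cv2.imwrite('pics/b3.png',b)
cv2.imwrite('pics/c3.png',np.hstack([cv2.resize(t[145:245,195:335,::-1],(400,286),interpolation=cv2.INTER_CUBIC),cv2.resize(d[140:211,265:365,::-1],(400,286),interpolation=cv2.INTER_CUBIC)]))
E
```

```text
t 15.4833 jig -0.2471982970547159 0.0930252928444206 pos [ 0.37679667 -0.27755284  0.24866706] rot [-3.14107000e+00  2.75386396e-03  1.38307898e+00] Fjig -0.8811148539233703 -0.9310279926013694 fz 1.0241567356921277 tq [-0.01915224 -0.09944813 -0.01634382] q6 -0.6086082867079731 op 0.055157861493293124 0.0
tau6 -1.1065690219402313
```

View pics/c3.png

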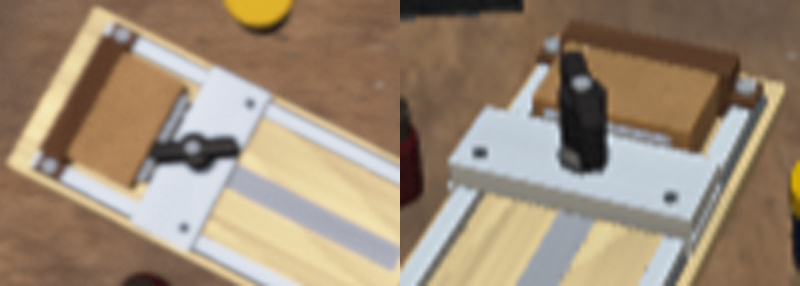

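```bash
python3 - <<'E'
from h import *
c=cam('top'); ex=np.array([np.cos(1.1152),np.sin(1.1152)]); o=np.array([.5691,-.0965])
for n,u,v,z in[('bridge',212,66,.049),('bridge',133,213,.049),('blk rear',186,84,.053),('blk rear',133,187,.053),('blk front',119,52,.053),('blk front',67,155,.053),('dot',200,150,.1),('bar',155,152,.1),('bar',240,147,.1)]:
    w=ray(c,(195+(u-.9)/2.857,145+(v-.9)/2.86),z); p=w[:2]-o; print(n,(p@ex*1e3).round(1),(p@[-ex[1],ex[0]]*1e3).round(1),w.round(4))
E
```

```text
bridge 49.3 -68.2 [ 0.6521 -0.0823  0.049 ]
bridge 48.8 63.2 [ 0.5338 -0.0249  0.049 ]
blk rear 59.9 -45.4 [ 0.6362 -0.0627  0.053 ]
blk rear 57.7 45.4 [ 0.5537 -0.0247  0.053 ]
blk front 119.2 -44.0 [ 0.661  -0.0089  0.053 ]
blk front 115.4 46.7 [0.5779 0.0276 0.053 ]
dot 16.9 -0.4 [ 0.5769 -0.0815  0.1   ]
bar 45.7 16.0 [ 0.5748 -0.0484  0.1   ]
bar -8.4 -15.9 [ 0.5797 -0.111   0.1   ]
```

The block lies flat against the fence. The plate is pressed in about 6–7 mm and held after I let go, and the pot, bottle and tape haven't moved.

```bash
python3 -c "
from cell import job; print(job.hand_in())"
```

```text
the job is handed in; nothing more can be done
None
```

The job is handed in: I freed the stop, pushed the cork block squarely against the fence, screwed the knob to its end stop under that push, and the plate stayed pressed in about 6–7 mm (estimated from force and camera) after release.

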